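# Lock the tool chest's safety bolt

### The arm

A 6-joint arm with a two-finger parallel gripper is mounted at the origin on the work surface. World frame = base frame: x ahead of the robot, y to its left, z up, the work surface at z = 0. Lengths are in mm, angles in rad, forces in N, time in s.
With the tool pointing down it reaches from about 300 to 950 mm from the base axis. Payload 3.1 kg.
Tool frame: the origin (TCP) lies between the finger pads; the fingertips stand 25 mm ahead of it and the grasp point (between the pads) lies 6 mm ahead of it (manip.finger_overhang is the distance from the TCP to the fingertips, in mm); z points along the fingers, y is the direction in which the jaws open and shut (so a half turn about z gives the same grasp; the last joint's range is limited). The gripper opens to 85 mm and grips with 20 to 120 N. Pads are 22 mm wide; open, the fingers measure 114 mm over their backs; the gripper's body (76 mm by 85 mm) begins 54 mm behind the grasp point. The pads swing forward as they close: fully open they stand 13 mm farther back than shut.
Start: joints at [1.037, 0.308, 1.634, -0, 1.2, -0.07], TCP at [279.619, 558.968, 256.272] pointing down, gripper open.
Joint ranges: [-3.06, 3.06], [-0.79, 1.96], [0.05, 2.63], [-1.19, 4.34], [0.05, 2.64], [-2.94, 2.94]. Speed limits (rad/s): [2.79, 2.79, 3.14, 3.14, 3.14, 3.14].

### API

Orientations are given as a unit quaternion [w, x, y, z].
In Python, from station import manip, eyes gives the robot as it stands.
- The arm moves only by the tool move_arm, never from a script. Its argument "targets" is a list of rows, each a list of 2 entries, a list of its own where there are three numbers: the shift along the tool's x, y, z normalised to -1 to 1, where 1 is 20 cm, then the turn about the tool's z normalised to -1 to 1, where 1 is 45 degrees. In form: [[[tx, ty, tz], yaw], ...]. A call has 1 to 5 rows; each row shifts and turns the commanded pose from where the row before left it, along the tool's axes as they then stand; what a row does not reach is not made up. A row lasts 1/10 s, in which the tool goes at most 50 mm and 8.59 degrees, less where a joint would pass 70% of its speed; a pose out of reach is approached as far as the arm can. A call with a number of a shift or a turn outside -1 to 1 is refused whole. A call with a gripper value outside its range is refused whole. "grip" is the closure, from 0 (fully open) to 1 (shut), set as the call begins (left out, the last holds). The fingers move at their own pace and stop on an object; the grip force is fixed at half the most. Time passes only in rows, so rows that do not move let the fingers close. It gives the time, the measured TCP pose, the force and the opening at its end, in the units of the state.
- manip.observe(): the state, without advancing time (a new reading comes with each control period).
- eyes.get_image(name): name is "scene" or "side" or "wrist"; returns a dict with "frame" (480x640x3 uint8, red, green, blue), "intrinsics" (3x3 intrinsics, pixels), "k1" (the pictures are not rectified: a ray, as slopes to the right and down, at radius r is drawn at 1 + k1 r^2 times it, then the intrinsics apply), "R" (3x3) and "t" (3): a world point X has camera coordinates R X + t; the wrist camera has in their place "hand_eye" (4x4, takes a point from camera to tool coordinates, whose origin is the TCP and whose axes are the flange's). Camera axes: x right, y down, z forward; pixel columns grow to the right and rows downward; lengths in mm; the calibration is good to about 2 mm. A picture is of the moment at which its call begins: read the wrist's pose just before it. There is no depth.
- manip.finish_job(): hands the job in, once; it reports no verdict.
The state is a dict: "time_s": time; "q": joint angles; "qvel": joint speeds; "tau": joint torques, N m; "tcp_pos": TCP position; "ee_rot": TCP orientation; "force": force on the tool from outside, world axes, zero at the start; "torque": the same for the moment, N m; "width": finger opening in mm.
Only numpy, scipy, OpenCV 4.12 (cv2) and the standard library are available. Lean on these libraries where they do the work, as an engineer would, in place of code of your own. Each camera call takes 0.05 s, during which the arm holds its last target. There are 200 camera calls.

### The job

Lock the tool chest: with one fingertip press the yellow spring catch down and keep it down while the other fingertip pushes the bolt's black handle until the bolt is fully home in its keeper on the other lid leaf, then let the catch spring back up and move clear. Nothing needs grasping; leave the tape measure, the glue bottle and the copper spool where they are.

Things in the scene. Friction and masses are not known exactly. Their poses are not given: they have to be found in the camera images.
- chest: Tool chest fixed on the bench, black with two red lid leaves, 220 (x) x 400 (y) x 110 mm high, top level. Origin: centre of its underside. Its x points across it (away from the robot at yaw 0), its y along it from the right leaf (y < 0) to the left leaf (y > 0); the leaves meet at y = 0. Bolt and catch lie side by side on the right leaf, both along y.
- plate (a point): Top of the steel plate on the right leaf (chest x 0, y -75, 114 mm up). Bolt line at chest x = +32 mm, catch line at x = -34 mm. Two brackets over the bolt rod, 34 mm wide, tops 144 mm up, at y = -147 to -135 and -22 to -10 mm. The rod is 12 mm thick, its top 138 mm up; on this leaf only the handle, catch and brackets stand higher.
- keeper (a point): Centre of the top of the keeper, a steel bracket on the left leaf that the rod's end enters: 34 mm wide (x), 14 mm long (y), top 144 mm above the chest's underside, at chest x = +32, y = +16 mm.
- bolt (a joint): Travel along chest +y in m: 0 = drawn back (stop), 0.035 = fully home in the keeper (stop). Starts at 0 to 4 mm. About 2 N of friction, no spring. A lug on it meets teeth of the catch: with the catch pressed less than 7 mm it sticks at about 6 mm, and a catch let up on the way can lock it again. Beyond 32 mm the catch can rise behind the lug and locks it home.
- bolt_handle (a point): Centre of the top edge of the bolt's handle, a black upright fin 36 mm wide (chest x), 8 mm thick (y), 40 mm high; 176 mm above the chest's underside; moves with the bolt (chest x = +32, y = -75 mm when drawn, -40 mm when home). Push it on the face that looks to chest -y.
- catch (a joint): How far the spring catch is pressed, in m: 0 = up, 0.012 = fully down (stop). Moves straight down. Starts to move at 1.6 N, 4.4 N at 7 mm, 6.4 N at the bottom; springs back up when let go.
- catch_top (a point): Centre of the top of the catch, a level yellow bar 36 mm wide (chest x), 100 mm long (chest y -125 to -25 mm), 6 mm thick, at chest x = -34, y = -75 mm; top 156 mm above the chest's underside when up, 144 mm when fully down. A fingertip can slide along it while the bolt is pushed.
- tape_measure: Yellow tape measure 66 x 62 x 34 mm lying loose on the left lid leaf. Origin: centre of its underside.
- glue: White glue bottle, 48 mm across, 125 mm tall, standing loose on the bench beyond the chest. Origin: centre of its underside.
- spool: Copper spool, 64 mm across, 60 mm tall, standing loose on the bench beyond the chest. Origin: centre of its underside.
Mind the look-alikes: they are no part of the job. There is more than one size of the glue; the job needs the middle-sized.

How it is judged (in metres and radians):
On the way, in this order (a step that is already met when the one before it is completed fails the run):
1. a finger holds the catch down while the bolt is still drawn back (value of joint catch above 0.006 m and contact force between the fingers and catch above 0.5 N and value of joint bolt below 0.008 m), for 0.1 s.
2. the bolt has been pushed home with the catch still held down (value of joint catch above 0.006 m and contact force between the fingers and catch above 0.5 N and value of joint bolt above 0.031 m), for 0.05 s.
At the end, for the whole second after the job is handed in: The bolt is home (beyond 31 of its 35 mm), the catch has sprung back up (within 3 mm of the top), and the tape measure, glue bottle and spool stand still within 15 mm of where they were (value of joint bolt above 0.031 m and value of joint catch below 0.003 m and linear speed of each of tape_measure, glue, spool below 0.02 m/s and distance of each of tape_measure, glue, spool from where it was at the start of the episode below 0.015 m); the robot touches nothing.
It fails at once if the catch is let up while the bolt is on its way (value of joint bolt between 0.011 and 0.028 m and value of joint catch below 0.004 m).
It fails at once if the tape measure is moved, lifted or tipped (distance of tape_measure from where it was at the start of the episode above 0.015 m or angle between tape_measure's own z axis and vertical above 0.3 rad).
It fails at once if the glue bottle is moved, lifted or tipped (distance of glue from where it was at the start of the episode above 0.015 m or angle between glue's own z axis and vertical above 0.3 rad).
It fails at once if the copper spool is moved, lifted or tipped (distance of spool from where it was at the start of the episode above 0.015 m or angle between spool's own z axis and vertical above 0.3 rad).
It also fails if it takes over 40 s, if anything falls off the work surface, if the arm or the gripper's body presses on something with over 40 N, if the wrist force passes 120 N, or if a joint passes its speed limit or range.

## Working session

There is one attempt and no reset: what is moved stays moved. The work goes in short steps, Python scripts to look and compute and a tool call to move; the robot and the scene stay as the last step left them, time stands still between calls to the robot, and variables do not carry over. Pictures are saved under pics/ and viewed, about 8 in all and at most 12, crops included, and the job is handed in when it is done.

Besides the shell and the picture viewer there is one more tool, called after ">>>" by a JSON object that holds its "name" and its "arguments", one argument or row to a line. move_arm: Moves the arm, as the interface text tells. Its arguments: {"type":"object","properties":{"targets":{"type":"array","items":{"type":"array"}},"grip":{"type":"number"}},"required":["targets"]}

```bash
mkdir -p pics; ls; python3 - <<'E'
from station import manip, eyes
import cv2,numpy as np
s=manip.observe(); print({k:np.round(v,3).tolist() for k,v in s.items()}); print(manip.finger_overhang)
for n in ("scene","side"):
    d=eyes.get_image(n); cv2.imwrite(f"pics/{n}0.png",d["frame"][:,:,::-1])
    np.savez(f"{n}0.npz",**d)
    print(n,d["intrinsics"].tolist(),d["k1"],np.round(d["R"],3).tolist(),np.round(d["t"],1).tolist())
E
```

```text
pics
{'time_s': 0.0, 'q': [1.037, 0.309, 1.635, -0.0, 1.2, -0.07], 'qvel': [-0.001, -0.001, -0.002, -0.0, -0.001, -0.0], 'tau': [0.001, -41.526, -27.667, 0.0, 0.01, -0.0], 'tcp_pos': [279.229, 558.298, 255.027], 'ee_rot': [-0.0, 0.23, 0.973, -0.001], 'force': [0.257, -0.348, 0.196], 'torque': [-0.017, -0.011, 0.006], 'width': 85.18}
25.0
scene [[576.1725140656259, 0.0, 315.7285280046379], [0.0, 576.1725140656259, 234.86184596375432], [0.0, 0.0, 1.0]] 0.007976002094931637 [[0.764, 0.645, -0.014], [0.396, -0.487, -0.778], [-0.508, 0.589, -0.628]] [-536.9, -167.5, 1252.6]
side [[492.43593868715436, 0.0, 311.47311218067546], [0.0, 492.43593868715436, 237.18330326221965], [0.0, 0.0, 1.0]] -0.012432531747892665 [[0.946, -0.324, 0.019], [-0.216, -0.673, -0.707], [0.242, 0.664, -0.707]] [-629.6, 265.0, 608.8]
```

View pics/scene0.png

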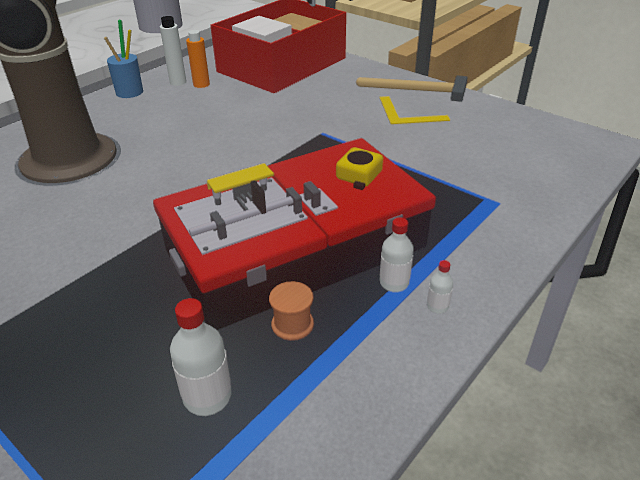

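View pics/side0.png

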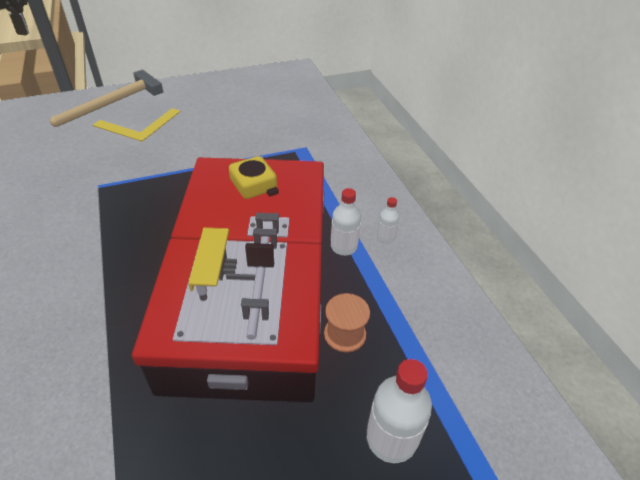

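The scene view shows the catch at (240,178), handle fin at (258,195), keeper at (312,192), tape at (360,165) and spool at (291,310). There are three glue bottles: large (200,360), middle (397,260) and small (440,290). The middle one at (397,260) is the one meant. I only need to stay clear of all of them. Next is a coarse chest pose from colour masks.

```bash
cat > h.py <<'E'
import numpy as np,cv2
def ray(d,uv):
    K=d["intrinsics"];k=float(d["k1"]);p=(np.atleast_2d(uv).astype(float)-K[:2,2])/K[0,0]
    u=p.copy()
    for _ in range(10): u=p/(1+k*(u**2).sum(1,keepdims=True))
    R=d["R"];C=-R.T@d["t"]; return C,np.c_[u,np.ones(len(u))]@R
def onz(d,uv,z):
    C,r=ray(d,uv); return C+r*((z-C[2])/r[:,2])[:,None]
def proj(d,X):
    c=np.atleast_2d(X)@d["R"].T+d["t"];u=c[:,:2]/c[:,2:];u=u*(1+float(d["k1"])*(u**2).sum(1,keepdims=True))
    return u*d["intrinsics"][0,0]+d["intrinsics"][:2,2]
def tri(obs):
    A=0;b=0
    for d,uv in obs:
        C,r=ray(d,uv);r=r[0]/np.linalg.norm(r[0]);P=np.eye(3)-np.outer(r,r);A=A+P;b=b+P@C
    return np.linalg.solve(A,b)
E
python3 - <<'E'
from h import *
D={n:dict(np.load(n+"0.npz")) for n in("scene","side")}
for n,d in D.items():
    f=d["frame"];hsv=cv2.cvtColor(f,cv2.COLOR_RGB2HSV)
    m=cv2.inRange(hsv,(22,120,150),(35,255,255))
    k,l,st,c=cv2.connectedComponentsWithStats(m)
    for i in range(1,k):
        if st[i,4]>150:
            cs,_=cv2.findContours((l==i).astype('uint8'),0,2)
            q=cv2.approxPolyDP(cs[0],4,True)[:,0]
            print(n,st[i].tolist(),c[i].round(1),q.tolist(),onz(d,c[i],155)[0].round(1),onz(d,q,156)[:,:2].round(0).tolist())
a=cv2.resize(D["scene"]["frame"][130:300,145:445],None,fx=2.6,fy=2.6,interpolation=3)
cv2.imwrite("pics/c1.png",a[:,:,::-1])
b=cv2.resize(D["side"]["frame"][150:400,140:420],None,fx=2.4,fy=2.4,interpolation=3)
cv2.imwrite("pics/c2.png",b[:,:,::-1])
E
```

```text
scene [380, 96, 70, 28, 564] [406.9 114.4] [[380, 97], [391, 123], [449, 120], [446, 115], [399, 118], [389, 97]] [617.  363.6 155. ] [[538.0, 390.0], [614.0, 317.0], [689.0, 390.0], [675.0, 404.0], [615.0, 341.0], [552.0, 401.0]]
scene [337, 148, 45, 27, 483] [358.8 162.5] [[337, 165], [367, 174], [381, 155], [351, 148]] [648.1 175.3 155. ] [[626.0, 146.0], [679.0, 155.0], [663.0, 215.0], [611.0, 203.0]]
scene [207, 164, 67, 28, 827] [239.3 177.1] [[273, 173], [260, 164], [207, 181], [216, 191]] [528.6  24.  155. ] [[563.0, 65.0], [528.0, 71.0], [499.0, -16.0], [530.0, -26.0]]
side [94, 109, 86, 32, 672] [137.9 126.4] [[179, 111], [171, 109], [141, 132], [100, 120], [94, 125], [141, 140]] [468.4 366.9 155. ] [[544.0, 395.0], [531.0, 407.0], [472.0, 346.0], [407.0, 406.0], [396.0, 393.0], [470.0, 321.0]]
side [229, 157, 47, 33, 653] [250.9 174.9] [[262, 158], [230, 165], [230, 175], [241, 188], [275, 177]] [622.7 174.4 155. ] [[650.0, 211.0], [597.0, 208.0], [592.0, 183.0], [601.0, 147.0], [657.0, 157.0]]
side [189, 228, 40, 58, 1539] [208.7 257. ] [[227, 229], [203, 229], [190, 285], [216, 284]] [528.4  22.6 155. ] [[562.0, 66.0], [531.0, 76.0], [498.0, -18.0], [529.0, -26.0]]
```

View pics/c2.png

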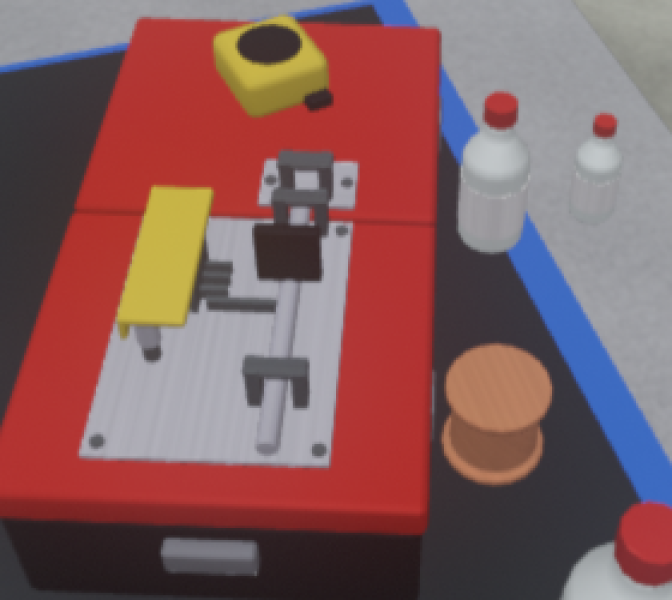

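View pics/c1.png

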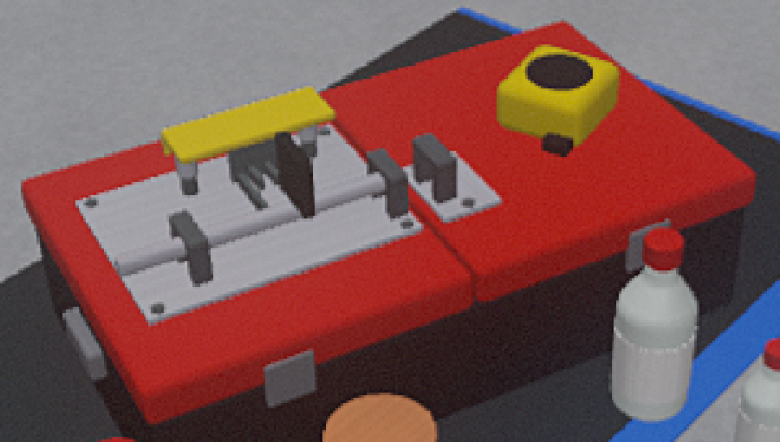

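The crops show the catch, fin, rod, brackets and keeper clearly. The side view puts the fin's top edge at about (246,243) to (273,244). Now I fit the chest pose from the screws and catch, and predict the handle.

```bash
python3 - <<'E'
from h import *
D={n:dict(np.load(n+"0.npz")) for n in("scene","side")}
a=lambda p:np.array(p)/2.6+[145,130]
b=lambda p:np.array(p)/2.4+[140,150]
S=onz(D["side"],b([(97,441),(319,450),(342,230)]),115);C=onz(D["scene"],a([(92,202),(157,308),(407,224)]),115)
print(S.round(1),C.round(1))
for P in(S,C):
    v=P[2]-P[1];print(np.degrees(np.arctan2(v[1],v[0]))-90, np.linalg.norm(v),np.linalg.norm(P[1]-P[0]), (P[0]+P[2])[:2]/2)
for nm,p,q in(("fin -x",(279,134),(255,224)),("fin +x",(308,158),(320,225))):
    X=tri([(D["scene"],a(p)),(D["side"],b(q))]);print(nm,X.round(1))
L=onz(D["side"],b([(255,224),(320,225)]),176);print(L.round(1))
yaw=np.radians(-19.5);R=np.array([[np.cos(yaw),-np.sin(yaw)],[np.sin(yaw),np.cos(yaw)]])
o=np.array([528.5,23.3])-R@[-34,-75];print("origin",o)
for nm,p in dict(plate=(0,-75,114),keeper=(32,16,144),hdl=(32,-75,176),hm=(14,-75,176),hp=(50,-75,176),k1=(15,9,144),k2=(49,9,144),b=(32,-147,144)).items():
    X=np.r_[o+R@p[:2],p[2]];print(nm,X.round(1),"c1",((proj(D["scene"],X)[0]-[145,130])*2.6).round(0),"c2",((proj(D["side"],X)[0]-[140,150])*2.4).round(0))
E
```

```text
[[473.7 -55.9 115. ]
 [580.2 -96.5 115. ]
 [635.9  49.7 115. ]] [[472.3 -55.3 115. ]
 [578.4 -96.9 115. ]
 [635.1  48.4 115. ]]
-20.84883491637426 156.493783341957 114.01149490243841 [554.81893975  -3.11637699]
-21.297976819750545 155.93289443002848 114.01877655784338 [553.66452048  -3.48237597]
fin -x [577.1   7.9 177.1]
fin +x [609.7  -2.8 178.8]
[[577.5  11.4 176. ]
 [610.3   0.  176. ]]
origin [585.58532514  82.64867862]
plate [560.5  12.  114. ] c1 [274. 207.] c2 [234. 306.]
keeper [621.1  87.  144. ] c1 [431. 146.] c2 [300. 160.]
hdl [590.7   1.3 176. ] c1 [289. 147.] c2 [284. 231.]
hm [573.7   7.3 176. ] c1 [276. 131.] c2 [250. 231.]
hp [607.7  -4.7 176. ] c1 [303. 162.] c2 [318. 232.]
k1 [602.7  86.1 144. ] c1 [407. 136.] c2 [271. 167.]
k2 [634.8  74.8 144. ] c1 [435. 164.] c2 [327. 168.]
b [566.7 -66.6 144. ] c1 [177. 232.] c2 [275. 377.]
```

Chest yaw is about -20.9° and its origin about (586,83). With tool y along chest x, tool x is chest +y. I turn in place first, with the fingers at about 55 mm.

>>> {"name": "move_arm", "arguments": {
  "targets": [
    [[0,0,-0.05],0.187],
    [[0,0,-0.05],0.187],
    [[0,0,0],0.187],
    [[0,0,0],0.187],
    [[0,0,0],0.187]
  ],
  "grip": 0.35
}}

```text
time_s: 0.6
tcp_pos: [279.4, 558.6, 275.7]
ee_rot: [0.0, 0.566, 0.824, -0.001]
force: [-0.3, 0.8, 0.1]
width: 55.9
```

>>> {"name": "move_arm", "arguments": {
  "targets": [
    [[0,0,0],0.187],
    [[0,0,0],0.187],
    [[0,0,0],0.187],
    [[0,0,0],0.187],
    [[0,0,0],0.187]
  ]
}}

```text
time_s: 1.1
tcp_pos: [279.4, 558.5, 275.5]
ee_rot: [0.0, 0.824, 0.566, -0.001]
force: [0.5, -0.5, -0.7]
width: 55.7
```

```bash
cat > st.py <<'E'
from station import manip
import numpy as np
def st(y=-20.9,cc=(528.5,23.3)):
    s=manip.observe();w,x,yy,z=s["ee_rot"]
    ty=np.array([2*(x*yy-w*z),1-2*(x*x+z*z)])
    a=np.radians(y);R=np.array([[np.cos(a),-np.sin(a)],[np.sin(a),np.cos(a)]])
    o=np.array(cc)-R@[-34,-75]
    print("t",round(s["time_s"],2),"tcp",np.round(s["tcp_pos"],1),"F",np.round(s["force"],1),"w",round(s["width"],1),"yaw tool y",np.degrees(np.arctan2(ty[1],ty[0])).round(2),"chest xy",(R.T@(np.array(s["tcp_pos"])[:2]-o)).round(1), "q",np.round(s["q"],2))
    return s
if __name__=="__main__": st()
E
python3 st.py
```

```text
t 1.1 tcp [279.4 558.5 275.5] F [ 0.5 -0.5 -0.7] w 55.7 yaw tool y -21.07 chest xy [-457.7  336.2] q [ 1.04  0.29  1.62 -0.    1.24  1.41]
```

>>> {"name": "move_arm", "arguments": {
  "targets": [
    [[-0.145,0.152,0],0],
    [[-0.145,0.152,0],0],
    [[-0.145,0.152,0],0],
    [[-0.145,0.152,0],0],
    [[-0.145,0.152,0],0]
  ]
}}

```text
time_s: 1.6
tcp_pos: [370.6, 367.8, 275.7]
ee_rot: [0.0, 0.823, 0.569, -0.0]
force: [1.0, -0.3, 1.2]
width: 55.2
```

>>> {"name": "move_arm", "arguments": {
  "targets": [
    [[-0.145,0.152,0],0],
    [[-0.145,0.152,0],0],
    [[-0.145,0.152,0],0],
    [[-0.145,0.152,0],0],
    [[-0.145,0.152,0],0]
  ]
}}

```text
time_s: 2.1
tcp_pos: [461.4, 178.5, 276.0]
ee_rot: [-0.0, 0.823, 0.568, -0.0]
force: [-0.1, 0.0, -0.3]
width: 55.6
```

>>> {"name": "move_arm", "arguments": {
  "targets": [
    [[-0.145,0.152,0],0],
    [[-0.145,0.152,0],0],
    [[-0.145,0.152,0],0],
    [[-0.145,0.152,0],0],
    [[-0.145,0.152,0],0]
  ]
}}

```text
time_s: 2.6
tcp_pos: [552.3, -10.9, 275.8]
ee_rot: [-0.0, 0.823, 0.568, -0.0]
force: [0.2, -0.0, 0.7]
width: 55.1
```

```bash
python3 - <<'E'
from st import *
from station import eyes
import cv2
s=st();d=eyes.get_image("wrist");cv2.imwrite("pics/w1.png",d["frame"][:,:,::-1])
print(np.round(d["hand_eye"],3).tolist(),d["intrinsics"].tolist())
np.savez("w1.npz",pos=s["tcp_pos"],rot=s["ee_rot"],**d)
E
```

```text
t 2.6 tcp [552.3 -10.9 275.8] F [ 0.2 -0.   0.7] w 55.1 yaw tool y -20.74 chest xy [  0.5 -98.4] q [-0.1   0.15  1.79  0.    1.21  0.26]
[[-0.001, -0.955, -0.296, 75.122], [1.0, -0.001, -0.0, 1.722], [0.0, -0.296, 0.955, -117.033], [0.0, 0.0, 0.0, 1.0]] [[405.7102476327807, 0.0, 315.9775881896913], [0.0, 405.7102476327807, 239.83525273011998], [0.0, 0.0, 1.0]]
```

View pics/w1.png

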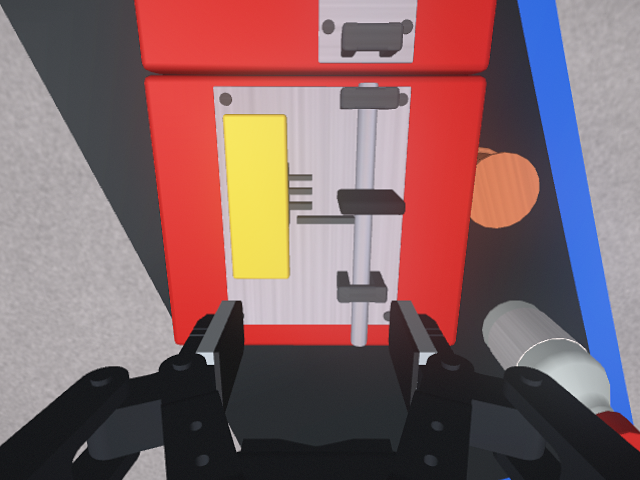

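The wrist view is well aligned. The catch spans (223..289, 115..278), the fin's top is at about (338..404, 190..212), and the big bottle is at (560,370), clear of the fingers.

```bash
python3 - <<'E'
from h import *
from scipy.spatial.transform import Rotation as Ro
d=dict(np.load("w1.npz"));H=d["hand_eye"];w,x,y,z=d["rot"];Rt=Ro.from_quat([x,y,z,w]).as_matrix()
Rc=Rt@H[:3,:3];C=Rt@H[:3,3]+d["pos"];d["R"]=Rc.T;d["t"]=-Rc.T@C
hsv=cv2.cvtColor(d["frame"],cv2.COLOR_RGB2HSV);m=cv2.inRange(hsv,(22,110,120),(36,255,255))
k,l,st,c=cv2.connectedComponentsWithStats(m);i=1+st[1:,4].argmax();q=cv2.approxPolyDP(cv2.findContours((l==i).astype('uint8'),0,2)[0][0],6,True)[:,0]
tool=lambda P:((P-d["pos"])@Rt).round(1)
Q=onz(d,q,156);print("catch",q.tolist(),tool(Q).tolist(),Q.mean(0).round(1))
# fin
f=[(338,190),(396,190),(404,213),(340,213)];print("fin@176",tool(onz(d,f,176)).tolist())
print("bracket rear@144",tool(onz(d,[(337,286),(387,290),(386,302),(338,300)],144)).tolist())
print("keeper@144",tool(onz(d,[(344,22),(400,22)],144)).tolist())
print("fingertips", proj(d,d["pos"]+np.array([[0,27.5,25],[0,-27.5,25],[11,27.5,25],[-11,27.5,25],[11,-27.5,25]])@Rt.T).round(0).tolist())
E
python3 - <<'E'
import cv2
a=cv2.imread("pics/w1.png")[80:380,180:460]
cv2.imwrite("pics/w1c.png",cv2.resize(a,None,fx=2,fy=2,interpolation=2))
E
```

```text
catch [[225, 114], [233, 276], [286, 278], [285, 116]] [[75.0, -48.9, 119.9], [-22.0, -50.5, 119.9], [-23.4, -17.3, 119.8], [74.0, -15.6, 119.8]] [530.5  25.1 156. ]
fin@176 [[36.0, 13.5, 99.8], [36.0, 44.7, 99.8], [23.3, 49.8, 99.8], [23.3, 14.8, 99.8]]
bracket rear@144 [[-34.2, 15.5, 131.8], [-37.1, 48.9, 131.8], [-45.9, 48.7, 131.8], [-44.4, 16.4, 131.8]]
keeper@144 [[122.9, 17.1, 131.8], [122.8, 47.7, 131.8]]
fingertips [[383.0, 316.0], [241.0, 316.0], [384.0, 290.0], [381.0, 341.0], [239.0, 290.0]]
```

View pics/w1c.png

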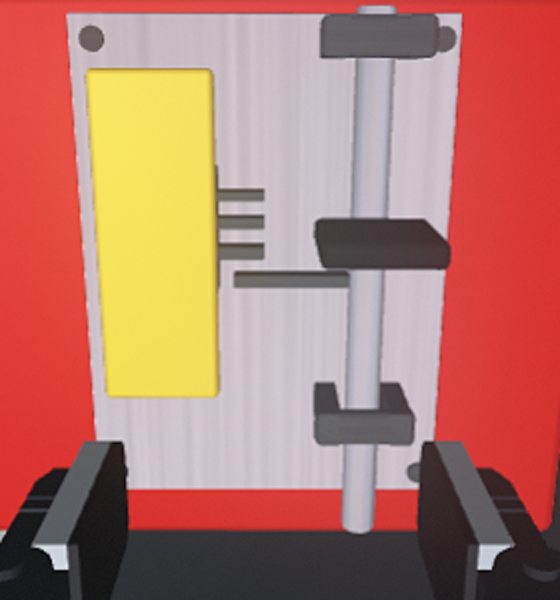

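The crop confirms it. The fin's face is about 12 mm ahead of the finger, both fingers sit within the widths of the catch and fin, and the bolt is at about 1–2 mm. I descend to just above the catch.

>>> {"name": "move_arm", "arguments": {
  "targets": [
    [[0,0,0.1],0.022],
    [[0,0,0.1],0],
    [[0,0,0.1],0],
    [[0,0,0.1],0],
    [[0,0,0.025],0]
  ]
}}

```text
time_s: 3.15
tcp_pos: [549.7, -8.9, 188.2]
ee_rot: [-0.002, 0.828, 0.561, -0.002]
force: [-0.0, -0.0, -0.3]
width: 55.9
```

>>> {"name": "move_arm", "arguments": {
  "targets": [
    [[0,0,0.015],0],
    [[0,0,0.015],0],
    [[0,0,0],0]
  ]
}}

```text
time_s: 3.45
tcp_pos: [552.7, -9.2, 185.9]
ee_rot: [0.0, 0.828, 0.561, 0.0]
force: [0.3, -0.2, -1.0]
width: 55.5
```

```bash
python3 - <<'E'
from st import *
from station import eyes
import cv2
st();a=eyes.get_image("wrist")["frame"][60:400,160:480];b=eyes.get_image("side")["frame"][180:370,140:340]
a=cv2.resize(a,(400,425));b=cv2.resize(b,(400,380),interpolation=2);o=np.zeros((425,800,3),'uint8');o[:,:400]=a;o[:380,400:]=b
cv2.imwrite("pics/d1.png",o[:,:,::-1])
E
```

```text
t 3.45 tcp [552.7  -9.2 185.9] F [ 0.3 -0.2 -1. ] w 55.5 yaw tool y -21.71 chest xy [  0.2 -96.7] q [-0.1   0.25  1.86 -0.    1.03  0.28]
```

View pics/d1.png

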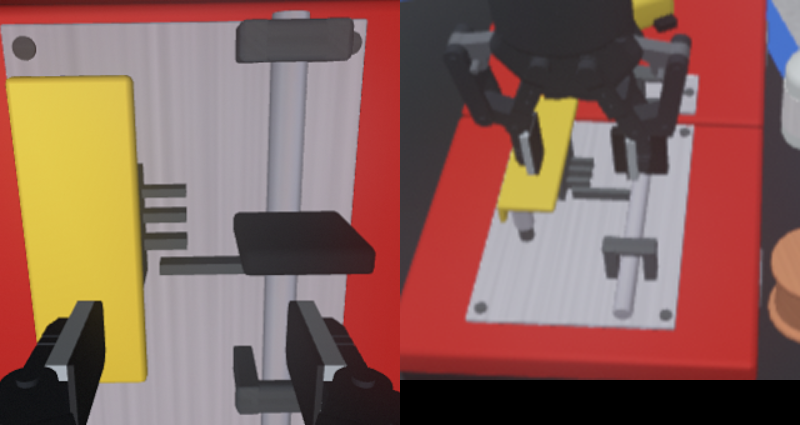

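The catch finger is over the catch, and the bolt finger is behind the fin and over the rod. I lower it in small steps and watch the force.

>>> {"name": "move_arm", "arguments": {
  "targets": [
    [[0,0,0.02],0],
    [[0,0,0.015],0],
    [[0,0,0],0]
  ]
}}

```text
time_s: 3.85
tcp_pos: [551.8, -9.2, 177.8]
ee_rot: [-0.0, 0.828, 0.561, -0.0]
force: [-0.3, 0.2, 0.3]
width: 55.6
```

>>> {"name": "move_arm", "arguments": {
  "targets": [
    [[0,0,0.015],0],
    [[0,0,0],0],
    [[0,0,0],0]
  ]
}}

```text
time_s: 4.15
tcp_pos: [552.3, -9.3, 175.5]
ee_rot: [0.0, 0.828, 0.561, 0.0]
force: [-0.1, -0.2, 1.6]
width: 55.1
```

>>> {"name": "move_arm", "arguments": {
  "targets": [
    [[0,0,0.015],0],
    [[0,0,0],0],
    [[0,0,0],0]
  ]
}}

```text
time_s: 4.45
tcp_pos: [552.4, -9.3, 172.5]
ee_rot: [0.0, 0.828, 0.561, 0.0]
force: [0.1, -0.5, 3.3]
width: 55.7
```

>>> {"name": "move_arm", "arguments": {
  "targets": [
    [[0,0,0.015],0],
    [[0,0,0],0],
    [[0,0,0],0]
  ]
}}

```text
time_s: 4.75
tcp_pos: [552.4, -9.3, 169.5]
ee_rot: [0.0, 0.828, 0.561, 0.0]
force: [-0.2, 0.3, 5.1]
width: 55.5
```

>>> {"name": "move_arm", "arguments": {
  "targets": [
    [[0,0,0.0125],0],
    [[0,0,0],0],
    [[0,0,0],0]
  ]
}}

```text
time_s: 5.05
tcp_pos: [552.4, -9.3, 167.0]
ee_rot: [0.0, 0.828, 0.561, 0.0]
force: [-0.6, -0.9, 4.5]
width: 55.5
```

```bash
python3 - <<'E'
from st import *
from station import eyes
import cv2
st()
F=[]
for i in range(6):
    b=eyes.get_image("side")["frame"];F.append(manip.observe()["force"])
print(np.mean(F,0),np.std(F,0))
a=eyes.get_image("scene")["frame"][130:260,160:360]
o=np.hstack([cv2.resize(b[190:350,150:310],(400,400),interpolation=2),cv2.resize(a[:,:],(400,260),interpolation=2)[[min(i,259) for i in range(400)]]])
cv2.imwrite("pics/d2.png",o[:,:,::-1])
E
```

```text
t 5.05 tcp [552.4  -9.3 167. ] F [-0.6 -0.9  4.5] w 55.5 yaw tool y -21.71 chest xy [ -0.  -96.9] q [-0.1   0.27  1.88 -0.    0.99  0.28]
[-0.45138049  0.21224098  5.36452788] [0.51497958 0.19396945 0.52218702]
```

View pics/d2.png

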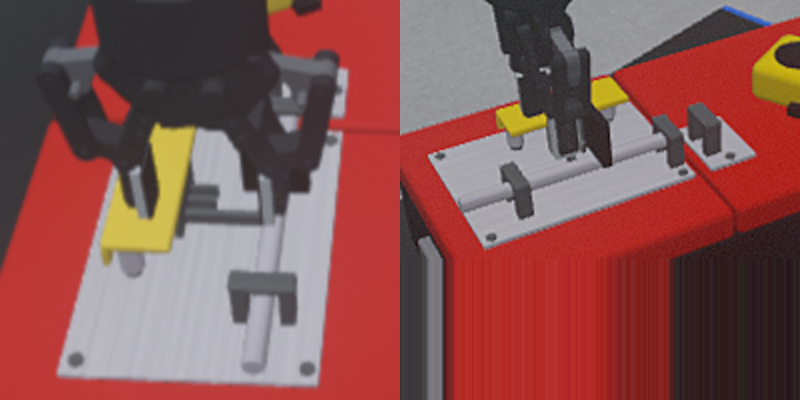

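The catch is clearly pressed; the mean force of 5.4 N means about 9.4 mm. Now I push along tool x, slowly.

>>> {"name": "move_arm", "arguments": {
  "targets": [
    [[0.02,0,0.003],0],
    [[0.02,0,0],0],
    [[0.02,0,0],0],
    [[0.02,0,0],0],
    [[0.01,0,0],0]
  ]
}}

```text
time_s: 5.9
tcp_pos: [558.3, 5.8, 166.3]
ee_rot: [0.001, 0.827, 0.562, -0.002]
force: [-2.0, -5.3, 6.3]
width: 55.6
```

```bash
cat > f.py <<'E'
from st import *
from station import eyes
s=st(-21.7);F=[]
for i in range(4): eyes.get_image("side");F.append(manip.observe()["force"])
w,x,y,z=s["ee_rot"]
from scipy.spatial.transform import Rotation as Ro
print("tool-frame F",(np.mean(F,0)@Ro.from_quat([x,y,z,w]).as_matrix()).round(2),manip.observe()["tcp_pos"])
E
python3 f.py
```

```text
t 5.9 tcp [558.3   5.8 166.3] F [-2.  -5.3  6.3] w 55.6 yaw tool y -21.63 chest xy [  0.2 -80.2] q [-0.07  0.29  1.86 -0.    0.99  0.31]
tool-frame F [-4.56 -0.22 -5.48] [558.40247733   5.96269611 166.26867435]
```

>>> {"name": "move_arm", "arguments": {
  "targets": [
    [[0.02,0,0],0],
    [[0.02,0,0],0],
    [[0.02,0,0],0],
    [[0.01,0,0],0],
    [[0.01,0,0],0]
  ]
}}

```text
time_s: 6.6
tcp_pos: [564.0, 20.5, 166.3]
ee_rot: [0.001, 0.827, 0.562, -0.002]
force: [-2.9, -5.5, 6.6]
width: 55.5
```

```bash
python3 f.py
```

```text
t 6.6 tcp [564.   20.5 166.3] F [-2.9 -5.5  6.6] w 55.5 yaw tool y -21.64 chest xy [ -0.  -64.4] q [-0.04  0.3   1.85 -0.    1.    0.34]
tool-frame F [-5.2  -0.54 -6.01] [564.09078669  20.75769869 166.24016391]
```

>>> {"name": "move_arm", "arguments": {
  "targets": [
    [[0.015,0,0],0],
    [[0.015,0,0],0],
    [[0.01,0,0],0],
    [[0,0,0],0]
  ]
}}

```text
time_s: 7.2
tcp_pos: [567.0, 28.2, 166.2]
ee_rot: [0.001, 0.827, 0.562, -0.002]
force: [-2.4, -4.0, 6.5]
width: 55.6
```

```bash
python3 f.py
```

```text
t 7.2 tcp [567.   28.2 166.2] F [-2.4 -4.   6.5] w 55.6 yaw tool y -21.64 chest xy [ -0.1 -56.2] q [-0.03  0.3   1.84 -0.    1.    0.35]
tool-frame F [-5.07 -0.82 -6.22] [566.9606882   28.21573537 166.19699585]
```

>>> {"name": "move_arm", "arguments": {
  "targets": [
    [[0.008,0,0],0],
    [[0.008,0,0],0],
    [[0,0,0],0]
  ]
}}

```text
time_s: 7.7
tcp_pos: [568.1, 31.1, 166.2]
ee_rot: [0.001, 0.827, 0.562, -0.002]
force: [-3.3, -4.7, 6.5]
width: 55.4
```

>>> {"name": "move_arm", "arguments": {
  "targets": [
    [[0.008,0,0],0],
    [[0.008,0,0],0],
    [[0,0,0],0]
  ]
}}

```text
time_s: 8.0
tcp_pos: [568.6, 32.5, 166.2]
ee_rot: [0.001, 0.827, 0.562, -0.003]
force: [-4.7, -10.7, 8.6]
width: 55.4
```

The force rises and motion stops, so the bolt is at its end stop. I check by picture before letting the catch up.

```bash
python3 f.py; python3 - <<'E'
from station import eyes
import cv2
a=eyes.get_image("scene")["frame"][150:250,200:350];b=eyes.get_image("wrist")["frame"][0:400,200:520]
import numpy as np
o=np.hstack([cv2.resize(a,(480,320),interpolation=2),cv2.resize(b,(256,320))])
cv2.imwrite("pics/e1.png",o[:,:,::-1])
E
```

```text
t 8.0 tcp [568.6  32.5 166.2] F [ -4.7 -10.7   8.6] w 55.4 yaw tool y -21.64 chest xy [ -0.1 -51.6] q [-0.02  0.31  1.83 -0.01  1.    0.37]
tool-frame F [-10.43  -1.1   -8.16] [568.63885815  32.50643142 166.21155113]
```

View pics/e1.png

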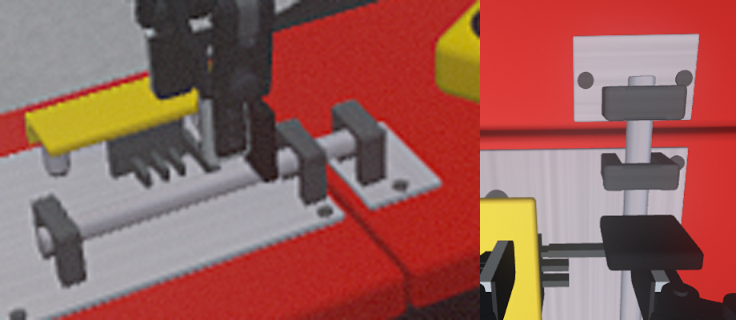

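The rod is through the keeper and the lug is past the teeth. I back off slightly and lift straight up.

>>> {"name": "move_arm", "arguments": {
  "targets": [
    [[-0.015,0,0],0],
    [[-0.015,0,0],0],
    [[0,0,-0.03],0],
    [[0,0,-0.05],0],
    [[0,0,-0.1],0]
  ]
}}

```text
time_s: 8.8
tcp_pos: [565.8, 29.9, 200.6]
ee_rot: [-0.001, 0.827, 0.562, -0.003]
force: [-0.2, 0.7, 0.6]
width: 55.3
```

>>> {"name": "move_arm", "arguments": {
  "targets": [
    [[0,0,-0.15],0],
    [[0,0,-0.15],0],
    [[-0.15,-0.15,-0.1],0],
    [[-0.15,-0.15,0],0],
    [[0,0,0],0]
  ]
}}

```text
time_s: 9.3
tcp_pos: [484.5, -4.5, 281.1]
ee_rot: [-0.001, 0.828, 0.561, -0.003]
force: [-0.2, 0.4, -1.3]
width: 55.3
```

```bash
python3 f.py; python3 - <<'E'
from station import eyes
from h import *
a=eyes.get_image("scene");b=eyes.get_image("side")
for n,d in(("scene",a),("side",b)):
    o=np.load(n+"0.npz")["frame"]
    r=[]
    for f in(o,d["frame"]):
        hsv=cv2.cvtColor(f,cv2.COLOR_RGB2HSV);m=cv2.inRange(hsv,(22,120,150),(35,255,255));k,l,st,c=cv2.connectedComponentsWithStats(m)
        r.append([c[i].round(1).tolist() for i in range(1,k) if st[i,4]>300])
    print(n,r)
o=np.hstack([cv2.resize(a["frame"][130:350,145:465],(480,330),interpolation=2),cv2.resize(b["frame"][140:360,140:340],(300,330),interpolation=2)])
cv2.imwrite("pics/g1.png",o[:,:,::-1])
E
```

```text
t 9.3 tcp [484.5  -4.5 281.1] F [-0.2  0.4 -1.3] w 55.3 yaw tool y -21.77 chest xy [ -64.6 -117.1] q [-0.1   0.01  1.92 -0.    1.21  0.28]
tool-frame F [ 0.11  0.53 -0.34] [490.55373977  -3.40162789 282.29292538]
scene [[[406.9, 114.4], [358.8, 162.5], [239.3, 177.1]], [[407.0, 114.5], [358.7, 162.6], [239.3, 177.2]]]
side [[[137.9, 126.4], [250.9, 174.9], [208.7, 257.0]], [[251.8, 178.9], [208.6, 257.2]]]
```

View pics/g1.png

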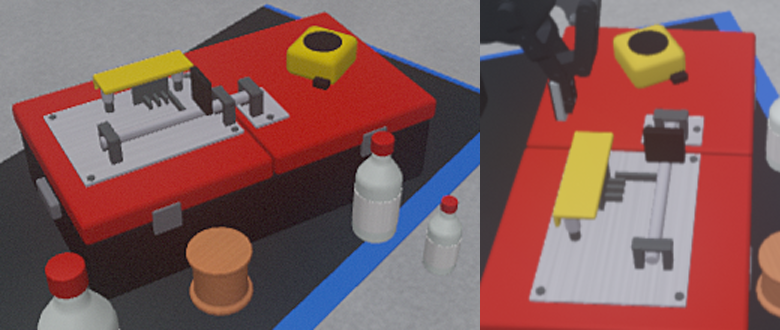

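The catch is back at its starting pixels, the bolt is in the keeper, the tape, spool and bottles are where they were, and the arm is clear.

```bash
python3 -c "
from station import manip
print(manip.finish_job())"
```

```text
the job is handed in; nothing more can be done
None
```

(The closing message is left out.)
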